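Fetch the tall tube out of the latched specimen carrier

TASK

Open the specimen carrier by lifting the paddle on its front, swing the lid right back and leave it standing open. Take out the one tall tube by its cap, going in through the gap along its row without dislodging the other tubes, and lower it gently, foot first, into the empty beaker that stands alone to the right of the carrier, on the near side of the bench, and leave it there, beaker upright.

Things in the scene. Friction and masses are not known exactly. Their poses are not given: they have to be found in the camera images.
- carrier: Specimen carrier: grey plastic box fixed to the bench, 176 mm deep (its x), 196 mm wide (its y), walls 85 mm high. Origin on its underside below the middle hole of its tube insert; +x points from the front (latch, facing the robot) to the back (hinge), z up. Front face at x = -72 mm, rear face at x = +104 mm. Its clear lid tops out at 130 mm. Gel packs stand behind the insert.
- insert_top (a point): Middle of the top of the white tube insert, 50 mm up; axes as the carrier's. 15 mm square holes, 25 mm apart, 5 rows (rows run along y) of 7; hole bottoms 42 mm below. The 2nd and 4th row (x = -25, +25 mm) each hold a tube with two empty holes to either side along the row: 60 mm free from its axis. Fingers fit only there, closing along y: caps of the rows before and behind leave a 34 mm wide lane.
- lid (a joint): Lid hinge, rad: 0 shut, opens up and backward to 1.9 (stop). The lid is a clear hood 45 mm deep that reaches 176 mm forward of the hinge. Stiff hinge: it stays where it is left; about 3 N at the paddle move it. The pawl locks it at 0 until the paddle is lifted.
- lid_hinge (a point): Middle of the lid's hinge line (which runs along the carrier's y), 85 mm above the bench at the carrier's rear rim. Does not move.
- paddle (a joint): Latch paddle against the lid, rad: 0 at rest, lifted up to 0.45 (stop); a spring returns it, about 2 N at the grip. Beyond 0.3 the pawl is clear of its keeper and the lid is free; below, the lid stays locked. With the paddle held up, pulling on swings the lid.
- paddle_pivot (a point): Middle of the paddle's pivot line (along the carrier's y), at the middle of the lid's front: with the lid shut 179 mm forward of and 18 mm above the hinge line. Moves with the lid.
- paddle_grip (a point): Grip point of the black paddle, a tongue 40 mm wide (carrier y), 6 mm thick, reaching 56 mm forward from its pivot. Both sides are free: it can be pinched across its width from above. The point is in mid width and thickness, 38 mm forward of and 5 mm below the pivot, 98 mm above the bench when shut. Its z axis is up at rest and tilts with paddle and lid.
- tall_tube_center (a point): Middle (half-way up) of the wanted tube, 113 mm high, taller and with a bigger cap than the others. Cap 20 mm across, from 24 to 56 mm above this point, rising 17 mm above the caps around; glass 13 mm thick below. About 15 g. z along it toward the cap. It stands in the 2nd or 4th row of the insert, with the two empty holes on either side.
- tall_tube_foot (a point): Underside of the tall tube, on its axis, 56.5 mm below its middle.
- beaker: Loose clear plastic beaker, the near one, to the right of the carrier (another stands far back by the paper roll), 77 mm across the rim, 93 mm high, about 120 g. Origin at the middle of its underside; inner floor 4 mm up; inside about 56 mm wide at the floor and 62 mm at the rim.
- tube_0_center (a point): Middle of an ordinary blood tube, 96 mm high, cap 16 mm across, loose in its hole; 13 more of its kind, farther off, are stuck fast and not listed.
- tube_1_center (a point): Middle of an ordinary blood tube, 96 mm high, cap 16 mm across, loose in its hole; 13 more of its kind, farther off, are stuck fast and not listed.
- tube_2_center (a point): Middle of an ordinary blood tube, 96 mm high, cap 16 mm across, loose in its hole; 13 more of its kind, farther off, are stuck fast and not listed.
- tube_3_center (a point): Middle of an ordinary blood tube, 96 mm high, cap 16 mm across, loose in its hole; 13 more of its kind, farther off, are stuck fast and not listed.
- tube_4_center (a point): Middle of an ordinary blood tube, 96 mm high, cap 16 mm across, loose in its hole; 13 more of its kind, farther off, are stuck fast and not listed.
- tube_5_center (a point): Middle of an ordinary blood tube, 96 mm high, cap 16 mm across, loose in its hole; 13 more of its kind, farther off, are stuck fast and not listed.
- tube_6_center (a point): Middle of an ordinary blood tube, 96 mm high, cap 16 mm across, loose in its hole; 13 more of its kind, farther off, are stuck fast and not listed.
- tube_7_center (a point): Middle of an ordinary blood tube, 96 mm high, cap 16 mm across, loose in its hole; 13 more of its kind, farther off, are stuck fast and not listed.
- tube_8_center (a point): Middle of an ordinary blood tube, 96 mm high, cap 16 mm across, loose in its hole; 13 more of its kind, farther off, are stuck fast and not listed.
- tube_9_center (a point): Middle of an ordinary blood tube, 96 mm high, cap 16 mm across, loose in its hole; 13 more of its kind, farther off, are stuck fast and not listed.
- tube_10_center (a point): Middle of an ordinary blood tube, 96 mm high, cap 16 mm across, loose in its hole; 13 more of its kind, farther off, are stuck fast and not listed.
- tube_11_center (a point): Middle of an ordinary blood tube, 96 mm high, cap 16 mm across, loose in its hole; 13 more of its kind, farther off, are stuck fast and not listed.
Mind the look-alikes: they are no part of the job. Leave any green look-alike of the beaker alone.

How it is judged:
By the outcome, as a careful person would: the job done as asked, in the order asked, and still so for the second after the job is handed in, with the robot touching nothing.
It also fails if it takes over 58 s, if anything falls off the work surface, if the arm or the gripper's body presses on something with over 40 N, if the wrist force passes 120 N, or if a joint passes its speed limit or range.

ROBOT

A 7-joint arm with a two-finger parallel gripper is mounted at the origin on a cart in front of the work surface, level with it; the furniture and walls round the work are solid. World frame = base frame: x ahead of the robot, y to its left, z up, the work surface at z = 0. Lengths are in m, angles in rad, forces in N, time in s.
With the tool pointing down it reaches from about 0.4 to 0.85 m from the base axis. Payload 4.5 kg.
Tool frame: the origin (TCP) lies between the finger pads; the fingertips stand 11 mm ahead of it and the grasp point (between the pads) lies 8 mm behind it (r.tips_ahead is the distance from the TCP to the fingertips, in m); z points along the fingers, y is the direction in which the jaws open and shut (so a half turn about z gives the same grasp; the last joint's range is limited). The gripper opens to 85 mm and grips with 20 to 120 N. Pads are 22 mm wide; open, the fingers measure 114 mm over their backs; the gripper's body (76 mm by 85 mm) begins 54 mm behind the grasp point. The pads swing forward as they close: fully open they stand 13 mm farther back than shut.
Start: joints at [1.199, 0.689, -0.195, 1.565, 0.157, 0.902, -0.215], TCP at [0.247, -0.574, 0.242] pointing down, gripper open.
Joint ranges: [-3.01, 3.01], [-0.46, 2.08], [-1.47, 1.51], [0.13, 2.56], [-1, 4.14], [0.04, 2.09], [-2.66, 2.66]. Speed limits (rad/s): [2.57, 2.57, 3.14, 3.14, 3.14, 3.14, 3.14].

INTERFACE

Orientations are given as a unit quaternion [x, y, z, w].
In Python, from rig import state, imaging, r gives the robot as it stands.
- The arm moves only by the tool jog_arm, never from a script. Its argument "rows" is a list of rows, each a list of 6 numbers: the shift along the world's x, y, z scaled (see below), then the turn, a rotation vector about the world's x, y, z scaled (see below). A call has 1 to 12 rows; each row is the pose to reach, as a shift and turn from the pose commanded when the call began, turning the shorter way round; what a row does not reach only later rows make up. The controller multiplies each number of a shift by 250 mm and each number of a turn by 360 degrees. A row lasts 1/12 s, in which the tool goes at most 41.7 mm and 7.16 degrees, less where a joint would pass 70% of its speed; a pose out of reach is approached as far as the arm can. A call with a number of a shift or a turn outside -1 to 1 is refused whole. A call with a gripper value outside its range is refused whole. "grip" is the opening, from 0 (shut) to 1 (fully open), set as the call begins (left out, the last holds). The fingers move at their own pace and stop on an object; the grip force is fixed at half the most. Time passes only in rows, so rows that repeat a pose let the fingers close. It gives the time, the measured TCP pose, the force and the opening at its end, in the units of the state.
- state(): the state, without advancing time (a new reading comes with each control period).
- imaging.camera(name): name is "scene" or "top" or "wrist"; returns the picture (420x560x3 uint8, red, green, blue); there is no depth.
- imaging.camera_model(name): a dict with "fx", "fy", "cx", "cy" (pixels), "cam_to_world" (4x4, takes a point from camera to world coordinates). Camera axes: x right, y up, looking along -z (the intrinsics and any distortion apply to the point x, -y, -z); pixel columns grow to the right and rows downward; lengths in m; the calibration is good to about 2 mm. A picture is of the moment at which its call begins: read the wrist's pose just before it. camera_model takes no time and is no camera call; for the wrist camera it gives the pose at the moment of the call.
- r.finish_job(): hands the job in, once; it reports no verdict.
The state is a dict: "time": time; "q": joint angles; "dq": joint speeds; "effort": joint torques, N m; "position": TCP position; "eef_rot": TCP orientation; "ft_force": force on the tool from outside, world axes, zero at the start; "wrist_torque": the same for the moment, N m; "opening": finger opening in m.
Only numpy, scipy, OpenCV 4.12 (cv2) and the standard library are available. Lean on these libraries where they do the work, as an engineer would, in place of code of your own. Each camera call takes 0.05 s, during which the arm holds its last target. There are 200 camera calls.

## Working session

There is one attempt and no reset: what is moved stays moved. The work goes in short steps, Python scripts to look and compute and a tool call to move; the robot and the scene stay as the last step left them, time stands still between calls to the robot, and variables do not carry over. Pictures are saved under pics/ and viewed, about 8 in all and at most 12, crops included, and the job is handed in when it is done.

Besides the shell and the picture viewer there is one more tool, called after "Request:" as name([rows], argument=value, ...), one row to a line, values as JSON. jog_arm: Moves the arm, as the interface text tells. Its arguments: {"type":"object","properties":{"rows":{"type":"array","items":{"type":"array","items":{"type":"number","minimum":-1,"maximum":1}}},"grip":{"type":"number"}},"required":["rows"]}

```bash
ls; mkdir -p pics; python3 - <<'E'
from rig import state, imaging, r
import cv2,numpy as np
s=state();print(s)
for n in("scene","top"):
    im=imaging.camera(n);cv2.imwrite(f"pics/{n}0.png",im[:,:,::-1]);m=imaging.camera_model(n);print(n,m)
E
```

```text
pics
{'time': 0.0, 'q': array([ 1.1988272 ,  0.6900207 , -0.19452183,  1.56638593,  0.15729614,
        0.90247612, -0.21510424]), 'dq': array([-8.26905126e-04, -1.46193044e-03,  1.78096116e-04,  3.84704254e-05,
        4.18716833e-04,  1.33726553e-04, -3.98968273e-05]), 'effort': array([ 9.27808810e-05, -5.39616287e+01, -1.26647137e+00, -1.58543640e+01,
        9.11950279e-03,  9.45529318e-03,  5.99853001e-05]), 'position': array([ 0.24640757, -0.5736717 ,  0.24145015]), 'eef_rot': array([ 9.79480020e-01,  2.01539054e-01, -2.51919512e-04, -9.14922285e-04]), 'ft_force': array([ 1.0391845 , -0.37922462,  0.64957624]), 'wrist_torque': array([-0.0053859 ,  0.02396637, -0.02916465]), 'opening': 0.08500790393680126}
scene {'fx': 525.9494244199797, 'fy': 525.9494244199797, 'cx': 275.86900249209395, 'cy': 215.94024432068056, 'cam_to_world': array([[-0.77914176,  0.36999317, -0.50600709, -0.02381628],
       [-0.6264033 , -0.42916499,  0.65071984,  0.67537977],
       [ 0.02360137,  0.82396752,  0.56614531,  0.73947161],
       [ 0.        ,  0.        ,  0.        ,  1.        ]])}
top {'fx': 427.74403768041753, 'fy': 427.74403768041753, 'cx': 284.6213485283524, 'cy': 211.95901014918496, 'cam_to_world': array([[ 0.0202004 ,  0.98020237, -0.19696511,  0.32160907],
       [-0.99973329,  0.02200891,  0.00699707, -0.06529519],
       [ 0.01119353,  0.19677123,  0.98038553,  1.05983223],
       [ 0.        ,  0.        ,  0.        ,  1.        ]])}
```

View pics/scene0.png

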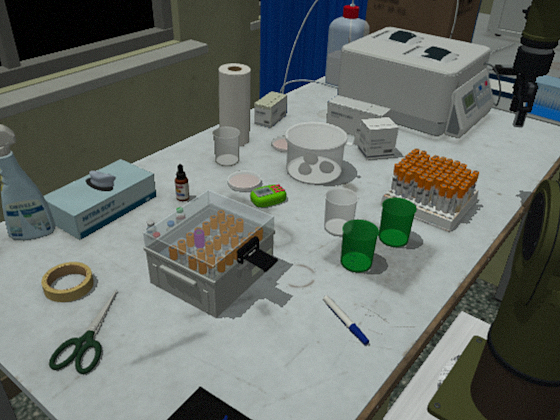

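View pics/top0.png

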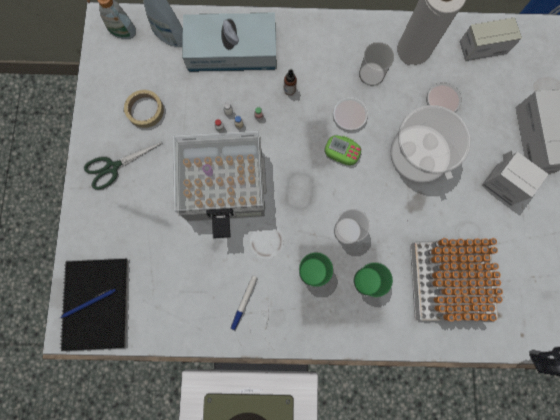

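The scene picture shows the carrier at (210,250), with a purple tall cap at (199,238) and the paddle at (260,255). The clear beaker is at (340,210). In the top view these are at (218,175), (207,168), (221,222) and (350,232). Look-alikes are the far clear beaker (375,65) and the two green beakers (316,270) and (373,280). The orange caps are ordinary tubes, and the separate orange rack at (465,280) isn't part of the job.

```bash
cat > h.py <<'E'
from rig import state, imaging, r
import cv2,numpy as np
from scipy.spatial.transform import Rotation as R
def ray(m,u,v):
    d=np.array([(u-m["cx"])/m["fx"],-(v-m["cy"])/m["fy"],-1]);T=m["cam_to_world"]
    return T[:3,3],T[:3,:3]@d
def at(m,u,v,z):
    o,d=ray(m,u,v);return o+d*(z-o[2])/d[2]
def proj(m,p):
    T=m["cam_to_world"];c=(np.asarray(p)-T[:3,3])@T[:3,:3]
    return np.stack([m["cx"]-m["fx"]*c[...,0]/c[...,2],m["cy"]+m["fy"]*c[...,1]/c[...,2]],-1)
def tri(a,b):
    A=0;B=0
    for o,d in(a,b):
        d=d/np.linalg.norm(d);P=np.eye(3)-np.outer(d,d);A=A+P;B=B+P@o
    return np.linalg.solve(A,B)
E
python3 - <<'E'
from h import *
a=cv2.imread("pics/top0.png")[125:245,165:265];b=cv2.imread("pics/scene0.png")[185:315,140:290]
a=cv2.resize(a,None,fx=4.0,fy=4.0,interpolation=cv2.INTER_CUBIC);b=cv2.resize(b,None,fx=2.66,fy=3.69,interpolation=cv2.INTER_CUBIC)[:480]
cv2.imwrite("pics/c1.png",np.hstack([a,b[:480,:400]]))
t=imaging.camera_model("top");s=imaging.camera_model("scene")
print(tri(ray(t,207,167.5),ray(s,199,235)))
print(at(t,221,225,.098),at(s,262,257,.098))
E
```

```text
[0.61094777 0.10787147 0.11339866]
[0.48133171 0.0719919  0.098     ] [0.48203611 0.06480315 0.098     ]
```

View pics/c1.png

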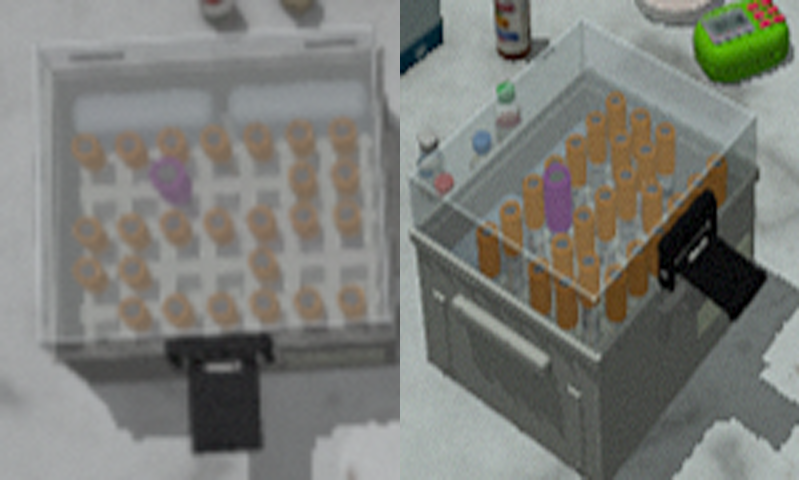

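```bash
python3 - <<'E'
from h import *
from scipy.optimize import least_squares
t=imaging.camera_model("top");s=imaging.camera_model("scene")
P=[(50,75,104,88,141),(50,-75,104,344,126),(-50,50,104,133,302),(-50,-75,104,351,294),(0,75,104,90,222),(0,-75,104,347,210),(25,25,121,170,168)]
P=np.array(P,float);uv=P[:,3:]/4+[165,125];X=P[:,:3]/1e3
f=lambda p:R.from_rotvec([0,0,p[2]]).apply(X)+[p[0],p[1],0]
q=least_squares(lambda p:(proj(t,f(p))-uv).ravel(),[.6,.08,0]);print(q.x,q.fun.reshape(-1,2).round(1))
c=q.x
W=lambda x,y,z:R.from_rotvec([0,0,c[2]]).apply([x,y,z])+[c[0],c[1],0]
g=W(-.113,0,.098);print("grip",g,proj(t,g),proj(s,g),"tall top",W(.025,.025,.121),proj(s,W(.025,.025,.121)),proj(t,W(.025,.025,.121)))
print("hinge",W(.104,0,.085),proj(s,W(.104,.098,.13)),proj(s,W(-.072,-.098,.13)))
for z in(0.004,.093):print(at(t,348,231,z),at(t,352,226,z),at(s,340,212,z))
E
```

```text
[0.58812062 0.07965345 0.07387308] [[-0.1 -0.4]
 [ 0.2  0.2]
 [-0.   0.6]
 [ 0.2 -0.1]
 [-0.4  0. ]
 [ 0.3 -0.2]
 [-0.1 -0.1]]
grip [0.47542881 0.07131339 0.098     ] [221.17019363 227.56753288] [262.45361623 260.03952004] tall top [0.61120729 0.10643042 0.121     ] [198.63077092 231.32594462] [207.35907937 166.86965327]
hinge [0.69183697 0.08732927 0.085     ] [142.54863292 231.18879256] [274.3320233  215.82989912]
[ 0.48875319 -0.23220652  0.004     ] [ 0.50164443 -0.24235859  0.004     ] [ 0.52244635 -0.28877559  0.004     ]
[ 0.47466399 -0.21813695  0.093     ] [ 0.48646858 -0.22743326  0.093     ] [ 0.45634268 -0.17210239  0.093     ]
```

The purple-capped tube fits the hole at carrier (+25,+25), and the caps fit the grid to within 0.6 px. The carrier sits at (0.588, 0.080) with yaw 0.074. The beaker is roughly at (0.485,-0.228). I'll pass over toward the beaker first and look with the wrist camera on the way.

Request:
jog_arm([
  [0.3, 0.45, 0.08, 0, 0, -0.02],
  [0.7, 1, 0.1, 0, 0, -0.053],
  [0.7, 1, 0.1, 0, 0, -0.053],
  [0.7, 1, 0.1, 0, 0, -0.053],
  [0.7, 1, 0.1, 0, 0, -0.053],
  [0.7, 1, 0.1, 0, 0, -0.053],
  [0.7, 1, 0.1, 0, 0, -0.053],
  [0.7, 1, 0.1, 0, 0, -0.053],
  [0.7, 1, 0.1, 0, 0, -0.053],
  [0.7, 1, 0.1, 0, 0, -0.053],
], grip=1)

```text
time: 0.93
position: [0.422, -0.3235, 0.2671]
eef_rot: [0.999, 0.038, -0.0, -0.0]
ft_force: [0.2, -0.1, 0.7]
opening: 0.0853
```

```bash
python3 - <<'E'
from h import *
s=state();m=imaging.camera_model("wrist");im=imaging.camera("wrist")
cv2.imwrite("pics/w1.png",im[:,:,::-1]);print(s["time"],s["position"],s["eef_rot"]);print(m)
b=np.array([.483,-.227,0]);print(proj(m,b+[0,0,.004]),proj(m,b+[0,0,.093]))
Rc=R.from_rotvec([0,0,.0739]);T=Rc*R.from_rotvec([0,-np.radians(30),0])*R.from_rotvec([np.pi,0,0])
print("turn",(T*R.from_quat(s["eef_rot"]).inv()).as_rotvec()/2/np.pi, "tz",T.as_matrix()[:,2])
E
```

```text
0.9333 [ 0.42204774 -0.3234632   0.26711681] [ 9.99290410e-01  3.76640744e-02 -3.02810503e-04 -4.59929615e-05]
{'fx': 318.3475453171637, 'fy': 318.3475453171637, 'cx': 286.9347009128443, 'cy': 211.94705748634198, 'cam_to_world': array([[ 0.07488216,  0.94604748,  0.31525676,  0.5020365 ],
       [-0.99719175,  0.07140059,  0.02259595, -0.31691631],
       [-0.00113268, -0.31606347,  0.94873737,  0.39776176],
       [ 0.        ,  0.        ,  0.        ,  1.        ]])}
[210.50412237 116.77964334] [188.37679229 119.91600457]
turn [ 0.00620216 -0.08319826 -0.00022962] tz [ 0.49863532  0.03691638 -0.8660254 ]
```

View pics/w1.png

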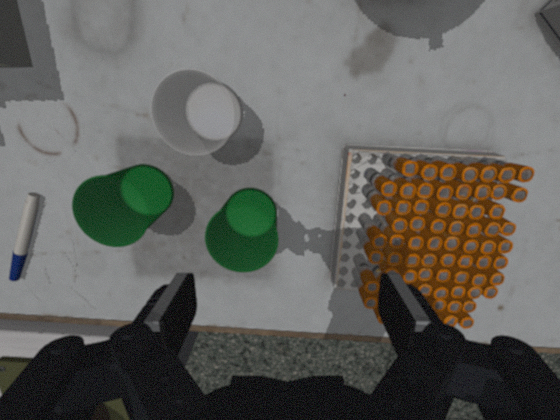

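The wrist view shows the clear beaker with its floor at (212,111) and rim centre near (195,112). The green ones at (120,205) and (245,230) stay untouched. Next is the paddle, with a 15° tool tilt.

Request:
jog_arm([
  [0.07, 0.5, -0.03, 0.001, -0.02, 0],
  [0.14, 1, -0.07, 0.003, -0.0416, 0],
  [0.14, 1, -0.07, 0.003, -0.0416, 0],
  [0.14, 1, -0.07, 0.003, -0.0416, 0],
  [0.14, 1, -0.07, 0.003, -0.0416, 0],
  [0.14, 1, -0.07, 0.003, -0.0416, 0],
  [0.14, 1, -0.07, 0.003, -0.0416, 0],
])

```text
time: 1.57
position: [0.4571, -0.0676, 0.2495]
eef_rot: [0.991, 0.041, 0.13, -0.006]
ft_force: [0.4, -1.0, 0.2]
opening: 0.0856
```

```bash
python3 - <<'E'
from h import *
s=state();print(s["time"],s["position"],s["eef_rot"],s["q"].round(2))
M=np.array([[0.07488216,0.94604748,0.31525676,0.5020365],[-0.99719175,0.07140059,0.02259595,-0.31691631],[-0.00113268,-0.31606347,0.94873737,0.39776176],[0,0,0,1]])
m=dict(fx=318.35,fy=318.35,cx=286.93,cy=211.95,cam_to_world=M)
im=cv2.imread("pics/w1.png")
print(at(m,213,111,.004),at(m,196,112,.093),at(m,191,112,.093))
E
```

```text
1.5667 [ 0.45714159 -0.06761527  0.24945986] [ 0.99060732  0.04102683  0.1302901  -0.00619946] [ 0.11  0.4  -0.05  2.26 -0.09  0.23 -1.34]
[ 0.48977672 -0.22994774  0.004     ] [ 0.49051048 -0.23411176  0.093     ] [ 0.49016815 -0.22955422  0.093     ]
```

Request:
jog_arm([
  [0, 0.2, -0.12, 0, 0, 0],
  [0, 0.45, -0.26, 0, 0, 0],
  [0, 0.55, -0.32, 0, 0, 0],
  [0, 0.55, -0.32, 0, 0, 0],
  [0, 0.55, -0.32, 0, 0, 0],
  [0, 0.55, -0.32, 0, 0, 0],
])

```text
time: 2.07
position: [0.463, 0.0565, 0.1837]
eef_rot: [0.992, 0.035, 0.121, -0.004]
ft_force: [0.3, -0.2, 0.3]
opening: 0.0854
```

```bash
python3 - <<'E'
from h import *
s=state();m=imaging.camera_model("wrist");im=imaging.camera("wrist")
cv2.imwrite("pics/w2.png",im[:,:,::-1]);print(s["time"],s["position"],s["eef_rot"],s["q"].round(2))
Rc=R.from_rotvec([0,0,.0739]);W=lambda *p:Rc.apply(p)+[.588,.0797,0]
for n,p in dict(grip=(-.113,0,.101),tipL=(-.131,.02,.098),tipR=(-.131,-.02,.098),tall=(.025,.025,.121)).items():print(n,W(*p),proj(m,W(*p)))
E
```

```text
2.0667 [0.46297331 0.05654581 0.18365648] [ 0.99201386  0.03527172  0.12104255 -0.00361968] [-0.34  0.55  0.14  2.32 -0.84  0.04 -0.9 ]
grip [0.47530842 0.0713569  0.101     ] [268.63333464 232.40187486]
tipL [0.45588089 0.08997332 0.098     ] [241.99350885 256.08076817]
tipR [0.4588342 0.0500825 0.098    ] [296.1232852 255.8922721]
tall [0.61108595 0.10647758 0.121     ] [225.30727589  19.32238015]
```

View pics/w2.png

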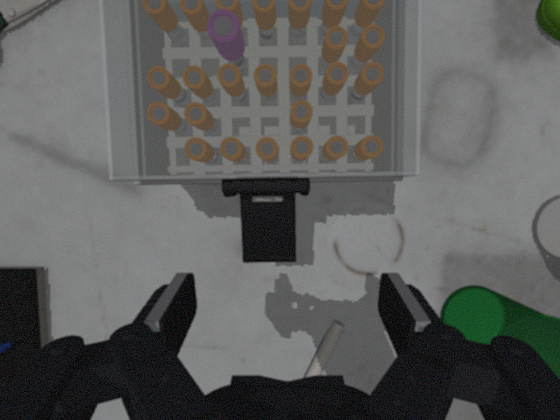

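The paddle spans (242–296, 195–262), centred at u=269 as predicted. The purple cap is at (224,22), within 3 px. Wrist joint 6 is at its limit, so I'll reduce the tilt.

Request:
jog_arm([
  [0, 0, 0, 0, 0.014, 0],
  [0.028, 0.06, -0.06, 0, 0.028, 0],
  [0.028, 0.06, -0.13, 0, 0.028, 0],
  [0.028, 0.06, -0.13, 0, 0.028, 0],
  [0.028, 0.06, -0.13, 0, 0.028, 0],
  [0.028, 0.06, -0.13, 0, 0.028, 0],
])

```text
time: 2.62
position: [0.4688, 0.0706, 0.1521]
eef_rot: [0.999, 0.034, 0.033, -0.007]
ft_force: [-0.5, -1.1, 0.4]
opening: 0.0857
```

```bash
cat > t.py <<'E'
from h import *
import sys
def turn(deg,yaw=.0739):
    s=state();T=R.from_rotvec([0,0,yaw])*R.from_rotvec([0,np.radians(deg),0])*R.from_rotvec([np.pi,0,0])
    Q=R.from_quat(s["eef_rot"]);print(round(s["time"],2),s["position"].round(4),s["q"].round(2),"F",s["ft_force"].round(1),"tz",Q.as_matrix()[:,2].round(3),"turn/360",((T*Q.inv()).as_rotvec()/2/np.pi).round(4))
if __name__=="__main__":turn(float(sys.argv[1]),*map(float,sys.argv[2:]))
E
python3 t.py -5
```

```text
2.62 [0.4688 0.0706 0.1521] [-0.49  0.68  0.39  2.18 -0.79  0.35 -0.94] F [-0.5 -1.1  0.4] tz [ 0.066  0.017 -0.998] turn/360 [-0.0017 -0.0034  0.0008]
```

Request:
jog_arm([
  [0.023, 0.003, -0.08, -0.0017, -0.0034, 0],
  [0.023, 0.003, -0.16, -0.0017, -0.0034, 0],
  [0.023, 0.003, -0.22, -0.0017, -0.0034, 0],
  [0.023, 0.003, -0.248, -0.0017, -0.0034, 0],
  [0.023, 0.003, -0.248, -0.0017, -0.0034, 0],
])

```text
time: 3.03
position: [0.4744, 0.0719, 0.0895]
eef_rot: [0.998, 0.034, 0.043, -0.002]
ft_force: [-1.1, 0.4, 0.6]
opening: 0.0853
```

Request:
jog_arm([
  [0, 0, 0, 0, 0, 0],
  [0, 0, 0, 0, 0, 0],
  [0, 0, 0, 0, 0, 0],
  [0, 0, 0, 0, 0, 0],
  [0, 0, 0, 0, 0, 0],
  [0, 0, 0, 0, 0, 0],
], grip=0.2)

```text
time: 3.53
position: [0.4757, 0.0712, 0.0909]
eef_rot: [0.998, 0.035, 0.045, -0.0]
ft_force: [-1.5, -4.6, 7.6]
opening: 0.0386
```

```bash
python3 t.py -5; python3 - <<'E'
import numpy as np
h=np.array([.6905,.0872,.085]);ez=np.array([-np.cos(.0739),-np.sin(.0739),0])
g0=h+ez*.217+[0,0,.013]
for d in (0,5,10,15,20,30,40,50,60,70,80,90,100,109):
    a=np.radians(7.9+d);g=h+ez*.2175*np.cos(a)+[0,0,.2175*np.sin(a)];print(d,((g-g0)/.25).round(3))
E
```

```text
3.53 [0.4757 0.0712 0.0909] [-0.35  0.78  0.15  2.21 -0.9   0.11 -0.85] F [-1.5 -4.6  7.6] tz [ 0.09   0.004 -0.996] turn/360 [0.0003 0.0006 0.0005]
0 [0.006 0.    0.068]
5 [0.02  0.001 0.142]
10 [0.04  0.003 0.215]
15 [0.066 0.005 0.287]
20 [0.099 0.007 0.355]
30 [0.181 0.013 0.482]
40 [0.284 0.021 0.594]
50 [0.405 0.03  0.685]
60 [0.539 0.04  0.754]
70 [0.684 0.051 0.799]
80 [0.834 0.062 0.817]
90 [0.985 0.073 0.81 ]
100 [1.132 0.084 0.776]
109 [1.258 0.093 0.724]
```

Request:
jog_arm([
  [0, 0, 0.02, 0, 0.012, 0],
  [0.002, 0, 0.04, 0, 0.025, 0],
  [0.006, 0, 0.068, 0, 0.04, 0],
  [0.006, 0, 0.072, 0, 0.05, 0],
  [0.012, 0.001, 0.105, 0, 0.055, 0],
  [0.02, 0.001, 0.142, 0, 0.055, 0],
  [0.02, 0.001, 0.142, 0, 0.055, 0],
])

```text
time: 4.12
position: [0.4773, 0.0715, 0.1259]
eef_rot: [0.991, 0.035, -0.132, -0.006]
ft_force: [-6.3, -2.9, 0.7]
opening: 0.0384
```

```bash
python3 t.py 15; python3 - <<'E'
from h import *
im=imaging.camera("scene")[150:310,110:300];cv2.imwrite("pics/s2.png",cv2.resize(im[:,:,::-1],None,fx=3,fy=3))
E
```

```text
4.12 [0.4773 0.0715 0.1259] [-0.53  0.88  0.58  1.88 -0.62  0.87 -1.07] F [-6.3 -2.9  0.7] tz [-0.261  0.003 -0.965] turn/360 [-0.0034 -0.0005  0.0008]
```

View pics/s2.png

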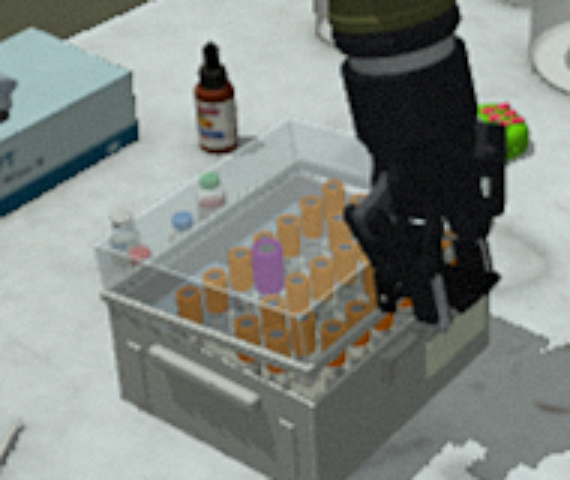

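The lid has come free, with its front rim raised. I'll continue along the arc.

Request:
jog_arm([
  [0.01, 0.001, 0.037, 0, 0, 0],
  [0.02, 0.002, 0.073, 0, 0, 0],
  [0.046, 0.004, 0.145, 0, 0, 0],
  [0.079, 0.006, 0.213, 0, 0, 0],
  [0.117, 0.009, 0.279, 0, 0, 0],
  [0.161, 0.012, 0.34, 0, 0, 0],
  [0.21, 0.016, 0.398, 0, 0, 0],
  [0.264, 0.02, 0.452, 0, 0, 0],
  [0.264, 0.02, 0.452, 0, 0, 0],
])

```text
time: 4.92
position: [0.5466, 0.0773, 0.2403]
eef_rot: [0.991, 0.035, -0.128, -0.007]
ft_force: [-4.7, -1.5, 4.1]
opening: 0.0384
```

```bash
python3 t.py 10
```

```text
4.92 [0.5466 0.0773 0.2403] [-0.54  0.81  0.68  1.58 -0.5   1.21 -1.21] F [-4.7 -1.5  4.1] tz [-0.255  0.005 -0.967] turn/360 [-0.0027 -0.0133  0.0009]
```

Request:
jog_arm([
  [0.03, 0.002, 0.025, 0, 0, 0],
  [0.058, 0.005, 0.048, 0, -0.004, 0],
  [0.121, 0.009, 0.091, 0, -0.008, 0],
  [0.186, 0.014, 0.128, 0, -0.013, 0],
  [0.255, 0.019, 0.16, 0, -0.018, 0],
  [0.326, 0.025, 0.186, 0, -0.024, 0],
  [0.4, 0.03, 0.205, 0, -0.03, 0],
  [0.475, 0.035, 0.217, 0, -0.036, 0],
  [0.55, 0.041, 0.223, 0, -0.04, 0],
  [0.55, 0.041, 0.223, 0, -0.04, 0],
])

```text
time: 5.75
position: [0.684, 0.0888, 0.2933]
eef_rot: [0.999, 0.036, -0.003, -0.003]
ft_force: [0.2, -0.7, 0.8]
opening: 0.0385
```

```bash
python3 t.py 0
```

```text
5.75 [0.684  0.0888 0.2933] [-0.5   0.83  0.7   1.3  -0.54  1.21 -1.27] F [ 0.2 -0.7  0.8] tz [-0.006  0.007 -1.   ] turn/360 [-0.0011 -0.001   0.0004]
```

Request:
jog_arm([
  [0.035, 0.003, 0, 0, 0, 0],
  [0.076, 0.006, -0.001, 0, -0.005, 0],
  [0.151, 0.011, -0.007, 0, -0.01, 0],
  [0.226, 0.017, -0.022, 0, -0.015, 0],
  [0.298, 0.022, -0.041, 0, -0.02, 0],
  [0.369, 0.027, -0.068, 0, -0.025, 0],
  [0.397, 0.03, -0.078, 0, -0.025, 0],
  [0.397, 0.03, -0.078, 0, -0.025, 0],
  [0.397, 0.03, -0.078, 0, -0.025, 0],
])

```text
time: 6.5
position: [0.7826, 0.0973, 0.2745]
eef_rot: [0.997, 0.036, 0.075, -0.002]
ft_force: [-0.8, 1.3, 2.2]
opening: 0.0381
```

```bash
python3 t.py 0; python3 - <<'E'
from h import *
im=imaging.camera("scene")[90:310,90:380];cv2.imwrite("pics/s3.png",cv2.resize(im[:,:,::-1],None,fx=2.5,fy=2.5))
E
```

```text
6.5 [0.7826 0.0973 0.2745] [-0.46  0.93  0.69  1.14 -0.6   1.11 -1.29] F [-0.8  1.3  2.2] tz [ 0.15   0.009 -0.989] turn/360 [-0.0014  0.024   0.0003]
```

View pics/s3.png

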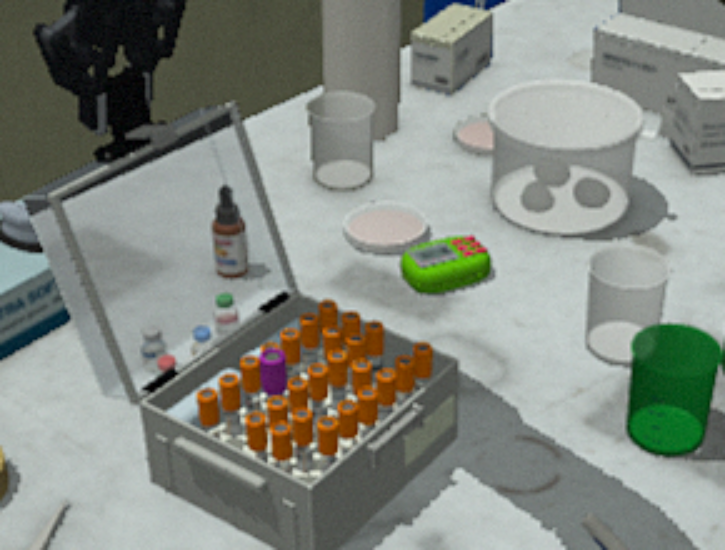

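The lid is standing open, well past vertical. The purple cap is at (272,370) in this crop. Next I release the paddle and withdraw upward.

Request:
jog_arm([
  [0, 0, 0, 0, 0, 0],
  [0, 0, 0, 0, 0, 0],
  [0, 0, 0, 0, 0, 0],
  [0, 0, 0, 0, 0, 0],
  [-0.02, 0, 0.1, 0, 0, 0],
  [-0.04, 0, 0.25, 0, 0, 0],
  [-0.06, 0, 0.38, 0, 0.01, 0],
  [-0.06, 0, 0.38, 0, 0.024, 0],
  [-0.06, 0, 0.38, 0, 0.024, 0],
], grip=1)

```text
time: 7.3
position: [0.7705, 0.0957, 0.3716]
eef_rot: [0.999, 0.037, 0.002, -0.003]
ft_force: [0.6, -0.1, -1.4]
opening: 0.0854
```

```bash
python3 t.py 0
```

```text
7.3 [0.7705 0.0957 0.3716] [-0.38  0.93  0.7   0.78 -0.55  1.56 -1.4 ] F [ 0.6 -0.1 -1.4] tz [ 0.004  0.006 -1.   ] turn/360 [-0.0009  0.0006  0.0001]
```

Request:
jog_arm([
  [-0.08, 0.01, 0, 0, 0, 0],
  [-0.22, 0.02, 0, 0, 0, 0],
  [-0.38, 0.04, 0, 0, 0, 0],
  [-0.54, 0.04, 0, 0, 0, 0],
  [-0.64, 0.04, -0.1, 0, 0, 0],
  [-0.64, 0.04, -0.25, 0, 0, 0],
  [-0.64, 0.04, -0.4, 0, 0, 0],
  [-0.64, 0.04, -0.48, 0, 0, 0],
  [-0.64, 0.04, -0.48, 0, 0, 0],
  [-0.64, 0.04, -0.48, 0, 0, 0],
], grip=0.58)

```text
time: 8.13
position: [0.6069, 0.106, 0.2486]
eef_rot: [0.999, 0.036, -0.001, -0.003]
ft_force: [1.3, 0.0, 0.1]
opening: 0.0496
```

```bash
python3 t.py 0; python3 - <<'E'
from h import *
m=imaging.camera_model("wrist");im=imaging.camera("wrist")
cv2.imwrite("pics/w3.png",im[:,:,::-1])
Rc=R.from_rotvec([0,0,.0739]);W=lambda *p:Rc.apply(p)+[.588,.0797,0]
for p in ((.025,.025,.121),(.05,.025,.104),(0,.025,.104),(0,-.075,.104),(.025,-.05,.104)):print(W(*p),proj(m,W(*p)))
np.save("w3.npy",m)
E
```

```text
8.13 [0.6069 0.106  0.2486] [-0.6   0.76  0.69  1.61 -0.57  0.97 -1.22] F [1.3 0.  0.1] tz [-0.002  0.006 -1.   ] turn/360 [-0.0009 -0.0003  0.0005]
[0.61108595 0.10647758 0.121     ] [288.56863174 200.74628414]
[0.63601771 0.1083234  0.104     ] [288.56362971 167.66486452]
[0.58615418 0.10463177 0.104     ] [288.65362012 221.58010425]
[0.59353746 0.0049047  0.104     ] [397.57626919 221.50980519]
[0.6166234  0.03168229 0.104     ] [372.51850798 195.2632808 ]
```

View pics/w3.png

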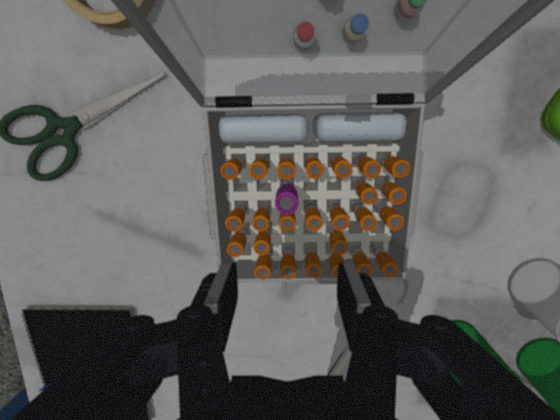

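The purple cap is at (287,198), with its neighbours at (286,168) and (287,220). That is within 2 px of the prediction, so the tube axis is about (0.6115, 0.1075). I'm descending astride the cap.

Request:
jog_arm([
  [0.018, 0.006, -0.12, 0, 0, 0],
  [0.018, 0.006, -0.25, 0, 0, 0],
  [0.018, 0.006, -0.36, 0, 0, 0],
  [0.018, 0.006, -0.43, 0, 0, 0],
  [0.018, 0.006, -0.48, 0, 0, 0],
  [0.018, 0.006, -0.52, 0, 0, 0],
  [0.018, 0.006, -0.56, 0, 0, 0],
  [0.018, 0.006, -0.59, 0, 0, 0],
  [0.018, 0.006, -0.598, 0, 0, 0],
  [0.018, 0.006, -0.598, 0, 0, 0],
])

```text
time: 9.02
position: [0.6128, 0.1077, 0.1]
eef_rot: [0.999, 0.036, 0.0, -0.004]
ft_force: [0.8, -0.2, 0.8]
opening: 0.0498
```

```bash
python3 t.py 0
```

```text
9.02 [0.6128 0.1077 0.1   ] [-0.53  0.95  0.54  1.71 -0.72  0.7  -1.1 ] F [ 0.8 -0.2  0.8] tz [ 0.001  0.007 -1.   ] turn/360 [-0.0011  0.0001  0.0004]
```

Request:
jog_arm([
  [0, 0, 0, 0, 0, 0],
  [0, 0, 0, 0, 0, 0],
  [0, 0, 0, 0, 0, 0],
  [0, 0, 0, 0, 0, 0],
  [0, 0, 0, 0, 0, 0],
  [0, 0, 0, 0, 0, 0],
], grip=0)

```text
time: 9.52
position: [0.6133, 0.1075, 0.1009]
eef_rot: [0.999, 0.036, 0.001, -0.003]
ft_force: [-0.2, -0.3, 5.5]
opening: 0.0179
```

Request:
jog_arm([
  [0, 0, 0.02, 0, 0, 0],
  [0, 0, 0.06, 0, 0, 0],
  [0, 0, 0.12, 0, 0, 0],
  [0, 0, 0.2, 0, 0, 0],
  [0, 0, 0.3, 0, 0, 0],
  [0, 0, 0.4, 0, 0, 0],
  [0, 0, 0.5, 0, 0, 0],
  [0, 0, 0.6, 0, 0, 0],
  [0, 0, 0.66, 0, 0, 0],
  [0, 0, 0.68, 0, 0, 0],
  [0, 0, 0.68, 0, 0, 0],
])

```text
time: 10.43
position: [0.6131, 0.1077, 0.2716]
eef_rot: [0.999, 0.036, 0.001, -0.004]
ft_force: [0.1, -0.1, -0.3]
opening: 0.0178
```

```bash
python3 t.py 0;  python3 - <<'E'
from h import *
im=imaging.camera("scene")[120:310,90:380];cv2.imwrite("pics/s4.png",cv2.resize(im[:,:,::-1],None,fx=2.5,fy=2.5))
E
```

```text
10.43 [0.6131 0.1077 0.2716] [-0.61  0.75  0.71  1.57 -0.55  1.03 -1.24] F [ 0.1 -0.1 -0.3] tz [ 0.003  0.008 -1.   ] turn/360 [-0.0012  0.0004  0.0004]
```

View pics/s4.png

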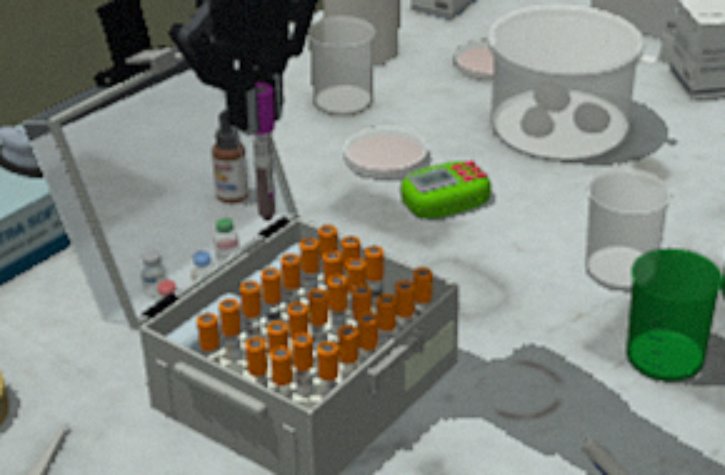

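The tall tube hangs vertical and clear, at (263,150) in the crop, and the other tubes are still in place. Next I carry it to the beaker.

Request:
jog_arm([
  [-0.04, -0.06, 0, 0, 0, 0],
  [-0.09, -0.18, 0, 0, 0, 0],
  [-0.13, -0.3, 0, 0, 0, 0],
  [-0.18, -0.42, 0, 0, 0, 0],
  [-0.22, -0.54, 0, 0, 0, 0],
  [-0.26, -0.66, 0, 0, 0, 0],
  [-0.3, -0.78, 0, 0, 0, 0],
  [-0.34, -0.88, 0, 0, 0, 0],
  [-0.36, -0.94, 0, 0, 0, 0],
  [-0.36, -0.94, 0, 0, 0, 0],
])

```text
time: 11.32
position: [0.5199, -0.1316, 0.2693]
eef_rot: [0.999, 0.032, -0.001, -0.003]
ft_force: [-1.0, 0.3, 0.1]
opening: 0.0179
```

```bash
python3 t.py 0;  python3 - <<'E'
from h import *
m=imaging.camera_model("wrist");im=imaging.camera("wrist")
cv2.imwrite("pics/w4.png",im[:,:,::-1]);p=state()["position"]
for b in((.49,-.23,.004),(.49,-.23,.093),p-[0.002,0,.0929]):print(proj(m,np.array(b)))
np.save("w4.npy",m)
E
```

```text
11.32 [ 0.5199 -0.1316  0.2693] [-0.23  0.62  0.68  1.82 -0.5   0.88 -0.82] F [-1.   0.3  0.1] tz [-0.003  0.005 -1.   ] turn/360 [-0.0008 -0.0004  0.0016]
[363.25207735 200.29354006]
[382.39204585 224.79955838]
[284.74056545 219.67454588]
```

View pics/w4.png

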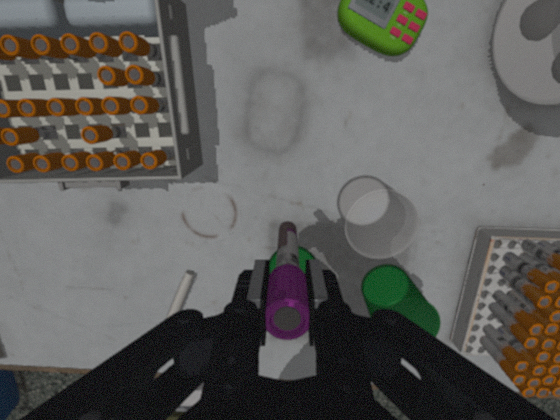

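The beaker floor is at (365,201) and its rim centre at (382,222), which matches (0.490,-0.230). The tube foot tip is at (287,224), about 3 mm nearer the robot than predicted.

Request:
jog_arm([
  [-0.03, -0.08, 0, 0, 0, 0],
  [-0.06, -0.2, 0, 0, 0, 0],
  [-0.09, -0.32, 0, 0, 0, 0],
  [-0.104, -0.394, 0, 0, 0, 0],
  [-0.104, -0.394, 0, 0, 0, 0],
  [-0.104, -0.394, 0, 0, 0, 0],
  [-0.104, -0.394, 0, 0, 0, 0],
])

```text
time: 11.95
position: [0.4974, -0.2232, 0.269]
eef_rot: [0.999, 0.037, -0.0, -0.005]
ft_force: [1.3, 0.9, -0.7]
opening: 0.0177
```

```bash
python3 t.py 0
```

```text
11.95 [ 0.4974 -0.2232  0.269 ] [-0.04  0.63  0.65  1.8  -0.49  0.89 -0.65] F [ 1.3  0.9 -0.7] tz [-0.001  0.009 -1.   ] turn/360 [-0.0015 -0.0001 -0.0001]
```

Request:
jog_arm([
  [-0.014, -0.024, -0.04, 0, 0, 0],
  [-0.014, -0.024, -0.12, 0, 0, 0],
  [-0.014, -0.024, -0.22, 0, 0, 0],
  [-0.014, -0.024, -0.32, 0, 0, 0],
  [-0.014, -0.024, -0.42, 0, 0, 0],
  [-0.014, -0.024, -0.5, 0, 0, 0],
  [-0.014, -0.024, -0.57, 0, 0, 0],
  [-0.014, -0.024, -0.62, 0, 0, 0],
  [-0.014, -0.024, -0.65, 0, 0, 0],
  [-0.014, -0.024, -0.665, 0, 0, 0],
  [-0.014, -0.024, -0.672, 0, 0, 0],
  [-0.014, -0.024, -0.672, 0, 0, 0],
])

```text
time: 12.95
position: [0.4933, -0.2315, 0.102]
eef_rot: [0.999, 0.036, 0.0, -0.003]
ft_force: [0.1, 0.8, -0.6]
opening: 0.0181
```

```bash
python3 t.py 0;  python3 - <<'E'
from h import *
im=imaging.camera("scene")[140:300,270:430];a=cv2.resize(im[:,:,::-1],None,fx=2.5,fy=2.5)
im=imaging.camera("wrist")[:,80:480];cv2.imwrite("pics/s5.png",np.hstack([a,cv2.resize(im[:,:,::-1],(381,400))]))
E
```

```text
12.95 [ 0.4933 -0.2315  0.102 ] [ 0.12  0.85  0.42  1.94 -0.7   0.51 -0.46] F [ 0.1  0.8 -0.6] tz [ 0.     0.007 -1.   ] turn/360 [-0.0011  0.0001  0.0003]
```

View pics/s5.png

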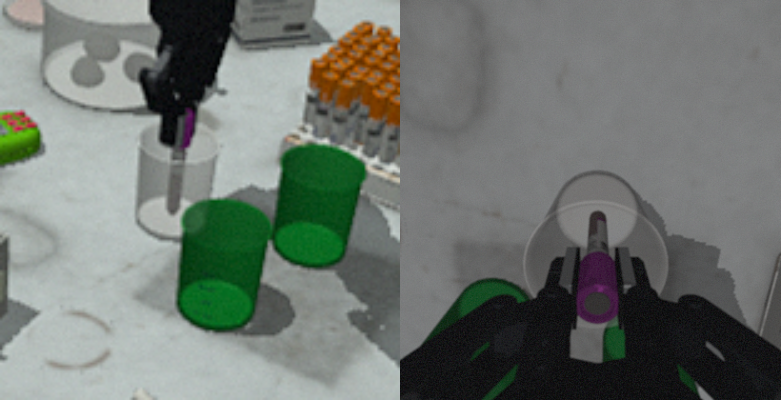

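The tube is inside the beaker, with its foot near the middle of the floor and the beaker upright. I'm lowering the last few millimetres slowly.

Request:
jog_arm([
  [0, 0, -0.005, 0, 0, 0],
  [0, 0, -0.01, 0, 0, 0],
  [0, 0, -0.014, 0, 0, 0],
  [0, 0, -0.018, 0, 0, 0],
  [0, 0, -0.018, 0, 0, 0],
])

```text
time: 13.47
position: [0.4931, -0.2317, 0.0974]
eef_rot: [0.999, 0.036, 0.0, -0.004]
ft_force: [-0.1, -0.1, 0.1]
opening: 0.0184
```

```bash
python3 t.py 0
```

```text
13.47 [ 0.4931 -0.2317  0.0974] [ 0.12  0.86  0.41  1.94 -0.7   0.5  -0.46] F [-0.1 -0.1  0.1] tz [ 0.     0.007 -1.   ] turn/360 [-0.0011  0.      0.0004]
```

Request:
jog_arm([
  [0, 0, -0.002, 0, 0, 0],
  [0, 0, -0.004, 0, 0, 0],
  [0, 0, -0.006, 0, 0, 0],
  [0, 0, -0.006, 0, 0, 0],
])

```text
time: 13.8
position: [0.4934, -0.2319, 0.0968]
eef_rot: [0.999, 0.035, 0.001, -0.003]
ft_force: [-0.3, 1.6, 7.4]
opening: 0.0182
```

That is contact, at about 7 N. I'll open just slightly so the finger backs clear the rim, then rise.

Request:
jog_arm([
  [0, 0, 0.002, 0, 0, 0],
  [0, 0, 0.002, 0, 0, 0],
  [0, 0, 0.002, 0, 0, 0],
  [0, 0, 0.02, 0, 0, 0],
  [0, 0, 0.05, 0, 0, 0],
  [0, 0, 0.09, 0, 0, 0],
  [0, 0, 0.15, 0, 0, 0],
  [0, 0, 0.25, 0, 0, 0],
  [0, 0, 0.38, 0, 0, 0],
  [0, 0, 0.5, 0, 0, 0],
  [0, 0, 0.6, 0, 0, 0],
  [0, 0, 0.6, 0, 0, 0],
], grip=0.3)

```text
time: 14.8
position: [0.4953, -0.234, 0.2517]
eef_rot: [0.999, 0.035, 0.005, -0.001]
ft_force: [1.0, -0.6, -0.6]
opening: 0.0259
```

```bash
python3 t.py 0;  python3 - <<'E'
from h import *
im=imaging.camera("scene")[100:310,100:420];cv2.imwrite("pics/s6.png",cv2.resize(im[:,:,::-1],None,fx=2.5,fy=2.5))
E
```

```text
14.8 [ 0.4953 -0.234   0.2517] [-0.01  0.65  0.64  1.82 -0.52  0.83 -0.61] F [ 1.  -0.6 -0.6] tz [ 0.009  0.002 -1.   ] turn/360 [-0.0004  0.0015  0.0005]
```

View pics/s6.png

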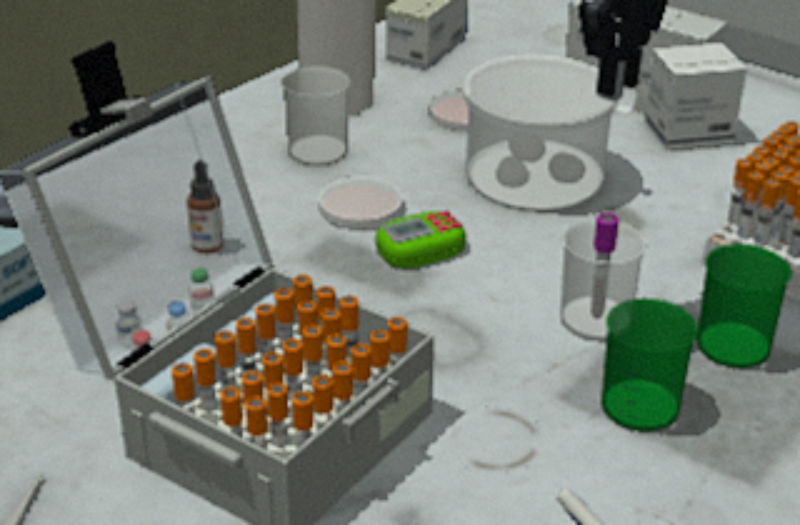

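The tube is in the beaker with its purple cap at (605,232), the lid is open, and the others are in place. I'll wait a second and take one last check.

Request:
jog_arm([
  [0, 0, 0.1, 0, 0, 0],
  [0, 0, 0.2, 0, 0, 0],
  [0, 0, 0.2, 0, 0, 0],
  [0, 0, 0.2, 0, 0, 0],
  [0, 0, 0.2, 0, 0, 0],
  [0, 0, 0.2, 0, 0, 0],
  [0, 0, 0.2, 0, 0, 0],
  [0, 0, 0.2, 0, 0, 0],
  [0, 0, 0.2, 0, 0, 0],
  [0, 0, 0.2, 0, 0, 0],
  [0, 0, 0.2, 0, 0, 0],
  [0, 0, 0.2, 0, 0, 0],
])

```text
time: 15.85
position: [0.4931, -0.2318, 0.2959]
eef_rot: [0.999, 0.036, 0.0, -0.003]
ft_force: [-1.6, -1.1, -0.1]
opening: 0.0256
```

```bash
python3 - <<'E'
from h import *
im=imaging.camera("scene")[100:310,100:420];cv2.imwrite("pics/s7.png",cv2.resize(im[:,:,::-1],None,fx=2.5,fy=2.5))
E
python3 - <<'E'
from h import *
for n in("s6","s7"):
    a=cv2.imread(f"pics/{n}.png").astype(int);b,g,q=a[...,0],a[...,1],a[...,2]
    v,u=np.nonzero((b>90)&(q>70)&(g<60)&(abs(b-q)<70));k=(u>500)
    print(n,k.sum(),u[k].mean(),v[k].mean(),np.ptp(u[k]),np.ptp(v[k]))
d=abs(cv2.imread("pics/s6.png").astype(int)-cv2.imread("pics/s7.png")).max(2)
print("change lid/carrier",d[50:525,0:450].mean(),"beaker walls",d[240:340,555:650].mean())
r.finish_job()
E
```

```text
s6 126 605.7698412698413 223.515873015873 21 36
s7 123 605.9918699186992 222.59349593495935 22 30
change lid/carrier 3.075583625730994 beaker walls 3.1310526315789473
the job is handed in; nothing more can be done
```

The job is done and handed in at about 16 s of robot time, well inside the 58 s limit. I lifted the paddle to free the lid, swung it back to about 107°, and left it standing open. I then drew the purple-capped tall tube out along its row and lowered it foot first into the clear beaker. It touched the floor at about 7 N, and I released it there.

**Last picture viewed:** the tube was in the upright beaker, the lid was open, and the other tubes were still in their holes. The gripper was clear of everything.

**One second later:** I couldn't view another picture because the viewer's limit of 12 was reached. Comparing it with the previous one in a script, the tube's cap had moved less than 1 pixel in the enlarged crop. The lid, carrier and beaker areas showed only noise-level change.

**Margins:** the highest wrist force in the readings after each move was about 9 N, when the gripper first closed on the paddle. No check failed. The only disagreements were 2–5 mm offsets between predicted and seen positions. I corrected the tube and beaker ones; the paddle needed none.

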